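Pass a specimen cup through a sprung one-way gate

ROBOT

A 6-joint arm with a two-finger parallel gripper is mounted at the origin on a cart in front of the work surface, level with it; the furniture and walls round the work are solid. World frame = base frame: x ahead of the robot, y to its left, z up, the work surface at z = 0. Lengths are in mm, angles in rad, forces in N, time in s.
With the tool pointing down it reaches from about 275 to 1000 mm from the base axis. Payload 8.4 kg.
Tool frame: the origin (TCP) lies at the very end of the fingers, on their centre line; the grasp point (between the pads) lies 19 mm behind it; z points along the fingers, y is the line along which they close (so a half turn about z gives the same grasp; the last joint's range is limited). The gripper opens to 85 mm and grips with 20 to 120 N. Pads are 22 mm wide; open, the fingers measure 114 mm over their backs; the gripper's body (76 mm by 85 mm) begins 54 mm behind the grasp point. The pads swing forward as they close: fully open they stand 13 mm farther back than shut.
Start: joints at [1.242, 0.353, 1.633, -0, 1.155, -0.002], TCP at [200.632, 591.924, 231.281] pointing down, gripper open.
Joint ranges: [-2.63, 2.63], [-0.92, 2.1], [0.06, 2.66], [-1.3, 4.44], [0, 2.69], [-3.02, 3.02]. Speed limits (rad/s): [2.22, 2.22, 2.79, 3.14, 3.14, 3.14].

INTERFACE

Orientations are given as [roll, pitch, yaw] about the fixed x, y, z axes, in that order (R = Rz(yaw) Ry(pitch) Rx(roll)).
In Python, from rig import sensors, grab_frame, camera_params, order gives the robot as it stands. The module is installed in compiled form; this text tells all that it offers.
- The arm moves only by the tool move_arm, never from a script. Its argument "motion" is a list of rows, each a list of 7 numbers: the turn, a rotation vector about the tool's x, y, z in parts of the range, where 1.0 means 90 degrees, then the shift along the tool's x, y, z in fractions of the full range, 1 being 500 mm, then the finger opening in m, from 0 to 0.0854. A call has 1 to 8 rows; each row is the pose to reach, as a shift and turn from the pose commanded when the call began, along the tool's axes at that moment; what a row does not reach only later rows make up. A row lasts 1/8 s, in which the tool goes at most 62.5 mm and 10.7 degrees, less where a joint would pass 70% of its speed; a pose out of reach is approached as far as the arm can. No shift or turn number may pass 1 either way. A call with a gripper value outside its range is refused whole. The fingers move at their own pace and stop on an object; "grip_force" is the grip in N (left out, the last holds). Time passes only in rows, so rows that repeat a pose let the fingers close. It gives the time, the measured TCP pose, the force, the opening and the grip force at its end, in the units of the state.
- sensors.sense(): the state, without advancing time (a new reading comes with each control period).
- grab_frame(name): name is "scene" or "top"; returns (picture, depth): 400x640x3 uint8, red, green, blue; 400x640 float32, mm along the optical axis (not along the pixel's ray), 0 where there is no reading.
- camera_params(name): a dict with "camera_matrix" (3x3 intrinsics, pixels), "world_from_camera" (4x4, takes a point from camera to world coordinates). Camera axes: x right, y down, z forward; pixel columns grow to the right and rows downward; lengths in mm; the calibration is good to about 2 mm. A picture is of the moment at which its call begins. camera_params takes no time and is no camera call.
- order.sign_off(): hands the job in; it is judged then, once.
The state is a dict: "clock": time; "qpos": joint angles; "qvel": joint speeds; "joint_efforts": joint torques, N m; "eef_pos": TCP position; "tcp_rot": TCP orientation; "contact_force": force on the tool from outside, world axes, zero at the start; "wrist_torque": the same for the moment, N m; "opening": opening from 0.0 (shut) to 1.0 (fully open); "grasp_force": force on a finger pad.
Only numpy, scipy, OpenCV 4.12 (cv2) and the standard library are available. Lean on these libraries where they do the work, as an engineer would, in place of code of your own. Each camera call takes 0.05 s, during which the arm holds its last target. There are 200 camera calls.

TASK

Stand the specimen cup upright in the open mouth of the white pass-through gate and let go of it, then slide it through the sprung orange flap (never lifting it over the flap) until it is pressed gently but firmly home against the black spring buffer at the far end. Take the fingers out so that the flap closes behind the cup, without ever forcing the one-way flap back towards the mouth. Leave the cup standing behind the shut flap, and leave the other things alone.

Things in the scene. Friction and masses are not known exactly. Their poses are not given: they have to be found in the camera images.
- specimen_cup: Specimen cup with yellow screw lid, standing upright, loose, about 60 g. Lid 56 mm in diameter from 48 to 61 mm above the underside, body 52 mm in diameter below. Origin: centre of the underside, z up along its axis; its yaw means nothing. Grasp it across the lid.
- gate: Pass-through gate, fixed: open-topped lane on a slippery 4 mm plate (290 x 100 mm). Origin: middle of the lane on the flap line, underside of the plate (worktop). x runs down the lane from mouth to buffer, y to the left, z up. White walls, tops at z = 34 mm, inner faces at y = -31 and +31 mm in the mouth (x = -90 mm, the open end, to 0); behind the flap the left one stands back to y = +42 mm.
- mouth (a point): Middle of the gate's mouth, on the base plate (4 mm above the worktop), 50 mm before the flap: where the underside of the cup is set down. Axes as the gate's. A gripper holding the lid across the lane has its fingertips above the walls. To push, shut fingers pointing down fit in the lane behind the cup (from 100 mm before the flap line on); they bear on the lid.
- flap_hinge (a point): Flap's vertical hinge axis at mid-height, at the left side of the lane (gate frame x = 0, y = 38 mm); its post is 73 mm high. The flap's end sweeps a 68 mm radius, so a cup whose centre is less than 92 mm behind the flap line blocks its closing.
- flap (a joint): Orange one-way flap, 66 mm long, 4 mm thick, z = 8 to 64 mm. 0 = shut across the lane, grows to 1.6 rad as it opens down the lane; a stop blocks it at 0. A damped spring shuts it: 0.06 N m shut, 0.2 N m wide open, about 2 to 5 N at cup or fingers. It may shut behind fingers that are far down the lane; then lift them out, do not pull them back against it (over 15 N on the gate is too much).
- back_stop: White post across the lane's end; origin on the base plate, x = 186 mm in the gate frame. A black rubber buffer at lid height on a screw, set anew each time and not measured: its face is 126 to 142 mm behind the flap line (cup centre 98 to 114 mm at touch). Feel for it: it gives 1 mm per 2.5 N and bottoms at 6 mm. Home is pressed with over 3 N for 0.2 s; over 12 N is too hard. It springs back.
- dropper: Brown dropper bottle, 33 mm in diameter, 102 mm high, bystander. Origin: centre of the underside.
- timer: White lab timer, 60 x 64 x 22 mm, bystander. Origin: centre of the underside.
- stapler: Blue stapler, 104 x 32 x 36 mm, bystander. Origin: centre of the underside.

How it is judged (in metres and radians):
On the way, in this order (a step that is already met when the one before it is completed fails the run):
1. the cup stands released and upright on the base plate in the mouth of the gate, in front of the shut flap (x of specimen_cup in the frame of gate between -0.085 and -0.025 m and y of specimen_cup in the frame of gate between -0.012 and 0.012 m and height (world z) of specimen_cup below 0.008 m and angle between specimen_cup's own z axis and vertical below 0.1 rad and value of joint flap below 0.05 rad and contact force between the fingers and specimen_cup below 0.3 N), for 0.2 s.
2. the cup, sliding on the base plate, holds the flap open by more than 0.6 rad (value of joint flap above 0.6 rad and x of specimen_cup in the frame of gate between -0.02 and 0.075 m and height (world z) of specimen_cup below 0.01 m), for 0.05 s.
3. the cup is pressed against the buffer with more than 3 N for 0.2 s (contact force between specimen_cup and back_stop above 3 N and x of specimen_cup in the frame of gate above 0.09 m and height (world z) of specimen_cup below 0.01 m), for 0.2 s.
At the end, for the whole second after the job is handed in: The cup stands upright (within 0.1 rad) and at rest on the base plate behind the flap, its centre at least 92 mm down the lane from the flap line and within 20 mm of the lane's middle, the flap is shut (under 0.05 rad) and the robot has let go (value of joint flap below 0.05 rad and x of specimen_cup in the frame of gate above 0.092 m and y of specimen_cup in the frame of gate between -0.02 and 0.02 m and height (world z) of specimen_cup below 0.008 m and angle between specimen_cup's own z axis and vertical below 0.1 rad and linear speed of specimen_cup below 0.02 m/s and contact force between the arm and specimen_cup below 0.2 N); the robot touches nothing.
It fails at once if the cup is pressed against the buffer with more than 12 N (contact force between specimen_cup and back_stop above 12 N).
It fails at once if the robot presses on the gate or its flap with more than 15 N (contact force between any of the fingers, the arm and gate above 15 N).
It fails at once if the cup is lifted over or behind the flap (x of specimen_cup in the frame of gate between 0 and 0.19 m and y of specimen_cup in the frame of gate between -0.05 and 0.05 m and height (world z) of specimen_cup above 0.025 m).
It fails at once if the cup is tipped by more than 0.6 rad (angle between specimen_cup's own z axis and vertical above 0.6 rad).
It fails at once if a bystander (dropper bottle, timer, stapler) is moved by more than 20 mm (distance of any of dropper, timer, stapler from where it was at the start of the episode above 0.02 m).
It also fails if it takes over 72 s, if anything falls off the work surface, if the arm or the gripper's body presses on something with over 40 N, if the wrist force passes 120 N, or if a joint passes its speed limit or range.

## Working session

There is one attempt and no reset: what is moved stays moved. The work goes in short steps, Python scripts to look and compute and a tool call to move; the robot and the scene stay as the last step left them, time stands still between calls to the robot, and variables do not carry over. Pictures are saved under pics/ and viewed, at most 10 in all, crops included, and the job is handed in when it is done.

Besides the shell and the picture viewer there is one more tool, called as name(argument=value, ...), one argument or row to a line, values as JSON. move_arm: Moves the arm, as the interface text tells. Its arguments: {"type":"object","properties":{"motion":{"type":"array","items":{"type":"array","items":{"type":"number"}}},"grip_force":{"type":"number"}},"required":["motion"]}

```bash
mkdir -p pics; cat > h.py <<'E'
import numpy as np, cv2
from rig import sensors, grab_frame, camera_params, order
def world(name, d):
    c=camera_params(name);K=np.array(c["camera_matrix"]);T=np.array(c["world_from_camera"])
    v,u=np.mgrid[:400,:640]
    p=np.stack([(u-K[0,2])/K[0,0]*d,(v-K[1,2])/K[1,1]*d,d],-1)
    return p@T[:3,:3].T+T[:3,3]
E
python3 - <<'E'
from h import *
for n in("scene","top"):
    im,d=grab_frame(n);cv2.imwrite(f"pics/{n}0.png",im[:,:,::-1]);np.save(f"{n}0.npy",d);np.save(f"{n}0i.npy",im)
    print(camera_params(n)["world_from_camera"])
s=sensors.sense();print(s)
E
```

```text
[[ 6.95435565e-01 -5.50768379e-01  4.61544762e-01 -1.22279759e+01]
 [-7.18585003e-01 -5.35012362e-01  4.44294234e-01 -6.03528552e+02]
 [ 2.22893838e-03 -6.40637155e-01 -7.67840522e-01  1.10163275e+03]
 [ 0.00000000e+00  0.00000000e+00  0.00000000e+00  1.00000000e+00]]
[[-1.57233987e-02 -9.82945962e-01  1.83221208e-01  3.30295352e+02]
 [-9.99755280e-01  1.83071560e-02  1.24188365e-02 -2.99846539e+01]
 [-1.55613044e-02 -1.82981104e-01 -9.82993266e-01  1.33264928e+03]
 [ 0.00000000e+00  0.00000000e+00  0.00000000e+00  1.00000000e+00]]
{'clock': 0.1, 'qpos': array([ 1.24159629e+00,  3.53581264e-01,  1.63403730e+00,  2.63468719e-05,
        1.15521136e+00, -2.44783703e-03]), 'qvel': array([-0.00026957, -0.00304304, -0.00206854,  0.00145719,  0.00114983,
        0.00185766]), 'joint_efforts': array([-6.62565599e-04, -6.06354046e+01, -3.42818499e+01, -5.88821808e-05,
        3.93592607e-03, -4.16819671e-05]), 'eef_pos': array([200.49081157, 591.52854046, 230.64488627]), 'tcp_rot': array([-3.14035544e+00, -2.71196212e-05,  2.81482979e+00]), 'contact_force': array([-0.0540373 ,  0.69006142,  0.07133465]), 'wrist_torque': array([ 0.03032668,  0.02542145, -0.009132  ]), 'grasp_force': 0.0, 'opening': 0.9968561791770316}
```

View pics/scene0.png

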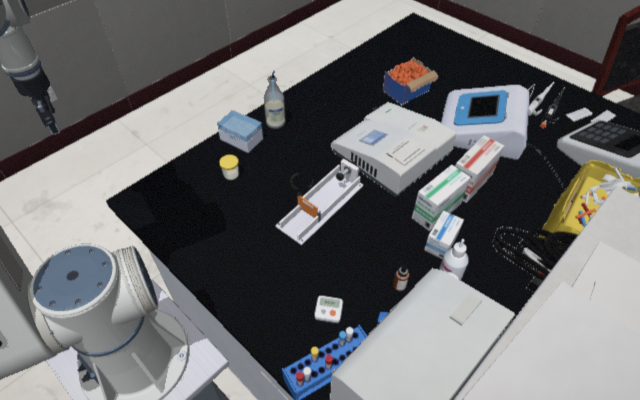

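View pics/top0.png

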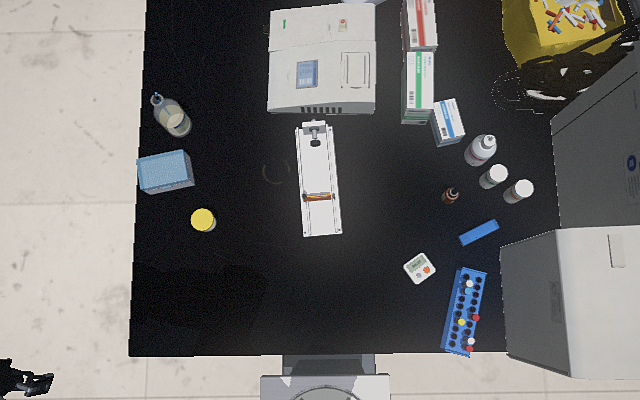

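The scene view shows the cup at about (230,167) and the gate from (290,230) to (350,170), with its mouth towards the robot. In the top view the lid is at (203,220). The gate spans (298,125) to (322,236), with the orange flap at about y=197 and the buffer at (315,143).

```bash
cat >> h.py <<'E'
def ray(name,u,v,z):
    c=camera_params(name);K=np.array(c["camera_matrix"]);T=np.array(c["world_from_camera"])
    r=T[:3,:3]@np.linalg.solve(K,[u,v,1]);o=T[:3,3]
    return o+r*(z-o[2])/r[2]
E
python3 - <<'E'
from h import *
for n,box in(("top",(285,345,110,245)),("scene",(270,370,150,250))):
    im=np.load(n+"0i.npy");d=np.load(n+"0.npy");W=world(n,d);h=cv2.cvtColor(im,cv2.COLOR_RGB2HSV)
    ye=cv2.inRange(h,(20,120,120),(35,255,255))>0
    m=np.zeros_like(ye); 
    if n=="top": m[200:240,180:225]=1
    else: m[150:185,210:245]=1
    ye&=m
    P=W[ye];print(n,"yellow",ye.sum(),np.percentile(P[:,2],[5,50,95]),P[P[:,2]>55].mean(0) if (P[:,2]>55).any() else 0)
    c=np.argwhere(ye&(W[:,:,2]>54));(cu,cv),r=cv2.minEnclosingCircle(c[:,::-1].astype(np.float32).copy());print("circ",cu,cv,r,ray(n,cu,cv,61))
    u0,u1,v0,v1=box
    b=np.zeros_like(ye);b[v0:v1,u0:u1]=1
    wh=(h[:,:,1]<50)&(h[:,:,2]>120)&b&(W[:,:,2]<50)&(W[:,:,0]<660)
    P=W[wh].astype(np.float32);
    print("z hist",np.percentile(P[:,2],[2,10,50,90,98]));print("rect",cv2.minAreaRect(P[:,:2].copy()))
    og=cv2.inRange(h,(5,120,80),(18,255,255))>0;og&=b
    P=W[og];print("orange",og.sum(),P.min(0),P.max(0),P.mean(0), cv2.minAreaRect(P[:,:2].astype(np.float32)))
    cv2.imwrite(f"pics/{n}_crop.png",cv2.resize(im[v0:v1,u0:u1,::-1],None,fx=4.4,fy=4.4,interpolation=cv2.INTER_CUBIC))
E
```

```text
top yellow 403 [56.27686567 60.80393347 64.87741683] [532.9422763  295.21749817  67.37983453]
circ 201.7142791748047 219.0 11.436710357666016 [534.04252749 296.67205793  61.        ]
z hist [-1.12302347  1.01593585  4.61746836 27.82001953 36.21291122]
rect ((579.4278564453125, 4.481513977050781), (166.05279541015625, 101.1501693725586), 4.023571014404297)
orange 93 [580.05190637 -22.69373131  13.03604516] [591.94898163  43.12659933  71.4410202 ] [586.35111323   8.20408479  42.28655957] ((586.9235229492188, 10.375452041625977), (6.558451175689697, 66.60639190673828), 6.225997447967529)
scene yellow 223 [55.16934325 62.81437289 66.66303274] [532.13979094 292.00247592  67.6790275 ]
circ 228.5 161.5 9.192488670349121 [535.50640359 297.35688819  61.        ]
z hist [ 1.10813639  3.54019797  7.67127609 33.53954315 38.12213936]
rect ((579.6452026367188, 12.918731689453125), (168.05426025390625, 116.57220458984375), 3.550081253051758)
orange 171 [580.48691227 -23.10735472   1.68750515] [615.74501944  83.03008781  69.6730642 ] [588.35795835  13.20113132  39.92793561] ((591.8843383789062, 32.124637603759766), (109.4076156616211, 25.93762969970703), 78.22341918945312)
```

View pics/top_crop.png

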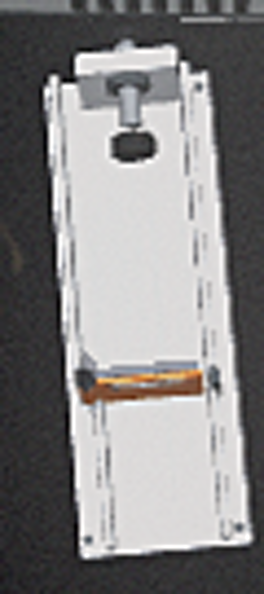

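View pics/scene_crop.png

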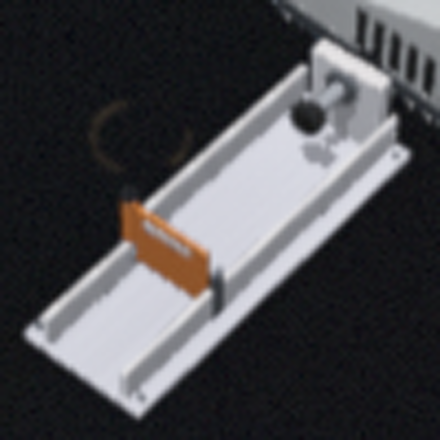

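The crops show the flap shut with its hinge post on the left, at (86,380) in the 4.4x top crop. The buffer tip is at about (133,150). The plate corners at the mouth end are at crop (78,555) and (252,541).

```bash
python3 - <<'E'
from h import *
n="top";im=np.load(n+"0i.npy");g=im.min(2).astype(float)
def edge(line,side):  # subpixel last crossing of half level
    w=np.where(line>110)[0]; return w
R=[];L=[];B=[]
for v in range(140,232,2):
    row=g[v,288:350]; w=np.where(row>110)[0]
    i=w[-1]; R.append(ray(n,288+i+(row[i]-110)/(row[i]-row[i+1]),v,4))
    i=w[0]; L.append(ray(n,288+i-(row[i]-110)/(row[i]-row[i-1]),v,4))
for u in range(306,340,2):
    col=g[205:250,u]; i=np.where(col>110)[0][-1]; B.append(ray(n,u,205+i+(col[i]-110)/(col[i]-col[i+1]),4))
for nm,P in(("R",R),("L",L),("B",B)):
    P=np.array(P,np.float32)[:,:2]; vx,vy,x,y=cv2.fitLine(P,cv2.DIST_HUBER,0,.01,.01).ravel(); print(nm,vx,vy,x,y,"ang",np.degrees(np.arctan2(vy,vx)))
h=cv2.cvtColor(im,cv2.COLOR_RGB2HSV)
og=cv2.inRange(h,(5,120,80),(22,255,255));og[:, :285]=0;og[:,345:]=0;og[:110]=0;og[245:]=0
v,u=np.where(og);print("orange px",u.min(),u.max(),v.min(),v.max())
for uu in range(u.min(),u.max()+1,4):print(uu,v[u==uu].min(),v[u==uu].max(),ray(n,uu,v[u==uu].min()-.5,64)[:2],ray(n,uu,v[u==uu].max()+.5,8)[:2])
for n in("top","scene"):
    h=cv2.cvtColor(np.load(n+"0i.npy"),cv2.COLOR_RGB2HSV)
    ye=cv2.inRange(h,(20,120,140),(35,255,255))
    m=np.zeros_like(ye)
    if n=="top": m[200:240,180:225]=255
    else: m[150:185,210:245]=255
    ye&=m;v,u=np.where(ye);print(n,u.min(),u.max(),v.min(),v.max())
    mu,mv=(u.min()+u.max())/2,(v.min()+v.max())/2
    print(ray(n,mu,mv,61),ray(n,mu,mv,54.5))
K=camera_params("top")["camera_matrix"];print(K)
E
```

```text
R 0.99758714 0.06942562 643.99384 -41.225315 ang 3.9809968
L 0.9974125 0.07189112 622.7073 58.31145 ang 4.122614
B 0.070221834 -0.9975314 496.4081 -3.5950303 ang -85.97327
orange px 304 330 194 201
304 199 200 [580.51867316  42.12196999] [586.27727033  45.34588027]
308 196 200 [587.93900713  32.10286991] [586.0829511   34.96478083]
312 196 200 [587.75106764  22.14523681] [585.88867923  24.58621146]
316 195 199 [590.10179046  12.15961217] [588.33564184  14.17851958]
320 195 199 [589.91356536   2.20327156] [588.14107318   3.80129492]
324 195 199 [589.72538621  -7.75063818] [587.94655194  -6.57340064]
328 194 199 [592.07655932 -17.74326999] [587.7520781  -16.94556804]
top 191 212 208 230
[534.0522137  297.20577576  61.        ] [535.09371124 298.87820055  54.5       ]
scene 220 237 155 169
[534.15199586 295.69490257  61.        ] [537.56479429 301.31163185  54.5       ]
[[520.42958075   0.         326.63890047]
 [  0.         520.42958075 203.52687995]
 [  0.           0.           1.        ]]
```

```bash
cat >> h.py <<'E'
from scipy.spatial.transform import Rotation as Ro
YAW=0.0705+np.pi; G=np.array([589,5.4,0.]); EX=np.array([np.cos(.0705),np.sin(.0705),0]); EY=np.array([-EX[1],EX[0],0])
def row(p,yaw=YAW):
    s=sensors.sense();A=Ro.from_euler("xyz",s["tcp_rot"]);B=Ro.from_euler("xyz",[np.pi,0,yaw])
    print("turn",(A.inv()*B).as_rotvec().round(4),"shift",(A.inv().apply(np.array(p)-s["eef_pos"])/1000).round(4))
def st():
    s=sensors.sense();d=s["eef_pos"]-G;print(s["clock"],"pos",s["eef_pos"].round(1),"rot",s["tcp_rot"].round(3),"gate",(d@EX).round(1),(d@EY).round(1),"F",s["contact_force"].round(2),"Fx",(s["contact_force"]@EX).round(2),"open",round(s["opening"],3),"grip",s["grasp_force"])
E
python3 -c "
from h import *
row([534.5,297.5,130])"
```

```text
turn [-1.200e-03 -3.000e-04 -3.973e-01] shift [-0.4107 -0.1711  0.1008]
```

Units first: shifts go in shares of 500 mm and turns go in shares of 90 degrees. So -0.411 m / 0.5 = -0.822, -0.364 m / 0.5 = -0.728, -0.397 rad / 1.5708 = -0.2527.

move_arm(
  motion=[
    [0,0,-0.0955,-0.104,-0.044,0.026,0.085],
    [0,0,-0.191,-0.208,-0.086,0.052,0.085],
    [0,0,-0.2527,-0.312,-0.13,0.078,0.085],
    [0,0,-0.2527,-0.416,-0.174,0.104,0.085],
    [0,0,-0.2527,-0.52,-0.216,0.13,0.085],
    [0,0,-0.2527,-0.624,-0.26,0.154,0.085],
    [0,0,-0.2527,-0.728,-0.304,0.18,0.085],
    [0,0,-0.2527,-0.822,-0.342,0.202,0.085],
  ],
)

```text
clock: 1.1
eef_pos: [536.1, 296.4, 129.5]
tcp_rot: [-3.141, -0.001, -3.072]
contact_force: [-0.0, 1.4, 0.1]
opening: 0.993
grasp_force: 0.0
```

move_arm(
  motion=[
    [0,0,0,0,0,0,0.085],
    [0,0,0,0,0,0,0.085],
  ],
)

```text
clock: 1.35
eef_pos: [534.5, 298.0, 130.0]
tcp_rot: [-3.141, -0.001, -3.072]
contact_force: [0.1, 0.2, -0.0]
opening: 0.998
grasp_force: 0.0
```

```bash
python3 - <<'E'
from h import *
st();row([534.5,297.5,33])
im,d=grab_frame("top");cv2.imwrite("pics/t1.png",cv2.resize(im[150:290,130:300,::-1],None,fx=4,fy=4))
E
```

```text
1.35 pos [534.5 298.  130. ] rot [-3.141e+00 -1.000e-03 -3.072e+00] gate -33.7 295.7 F [ 0.07  0.23 -0.01] Fx 0.08 open 0.998 grip 0.0
turn [-0.0001 -0.001  -0.0011] shift [-0.     -0.0005  0.097 ]
```

View pics/t1.png

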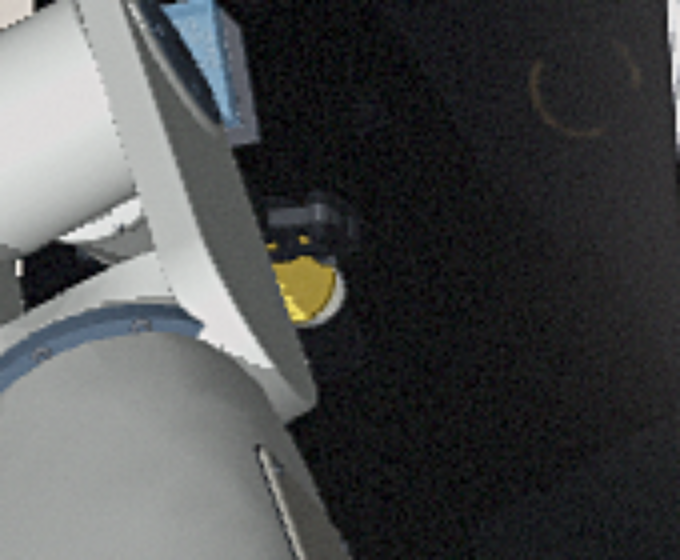

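The arm hides most of the view. The yellow lid still shows under the gripper at about (300,285), which agrees with the measurement, so I'm descending and closing.

Scaled: 0.097 m / 0.5 = 0.194, 0.08 m / 0.5 = 0.16.

move_arm(
  motion=[
    [0,0,0,0,0,0.06,0.085],
    [0,0,0,0,0,0.12,0.085],
    [0,0,0,0,0,0.16,0.085],
    [0,0,0,0,0,0.194,0.085],
    [0,0,0,0,0,0.194,0.085],
    [0,0,0,0,0,0.194,0.07],
    [0,0,0,0,0,0.194,0.065],
    [0,0,0,0,0,0.194,0.06],
  ],
  grip_force=25,
)

```text
clock: 2.4
eef_pos: [535.4, 298.2, 34.0]
tcp_rot: [3.141, 0.001, -3.071]
contact_force: [0.9, -0.3, -1.0]
opening: 0.706
grasp_force: 0.0
```

move_arm(
  motion=[
    [0,0,0,0,0,0,0.056],
    [0,0,0,0,0,0,0.05],
    [0,0,0,0,0,0,0.045],
    [0,0,0,0,0,0,0.045],
    [0,0,0,0,0,0,0.045],
  ],
)

```text
clock: 3.02
eef_pos: [535.3, 298.2, 33.9]
tcp_rot: [3.141, 0.001, -3.071]
contact_force: [-0.2, -0.6, 6.0]
opening: 0.638
grasp_force: 25.8
```

Scaled: -0.08 m / 0.5 = -0.16, -0.05 m / 0.5 = -0.1.

move_arm(
  motion=[
    [0,0,0,0,0,-0.04,0.045],
    [0,0,0,0,0,-0.1,0.045],
    [0,0,0,0,0,-0.16,0.045],
    [0,0,0,0,0,-0.16,0.045],
  ],
)

```text
clock: 3.52
eef_pos: [536.7, 299.0, 116.8]
tcp_rot: [3.139, 0.005, -3.071]
contact_force: [0.2, 0.4, -0.3]
opening: 0.637
grasp_force: 26.7
```

```bash
python3 - <<'E'
from h import *
st();row([534.1,1.5,90])
im,d=grab_frame("scene");cv2.imwrite("pics/s2.png",im[100:280,150:400,::-1].repeat(3,0).repeat(3,1))
E
```

```text
3.525 pos [536.7 299.  116.8] rot [ 3.139  0.005 -3.071] gate -31.5 296.5 F [ 0.23  0.36 -0.25] Fx 0.26 open 0.637 grip 26.679683038964868
turn [ 0.0022  0.0049 -0.0003] shift [ 0.0236 -0.2966  0.026 ]
```

View pics/s2.png

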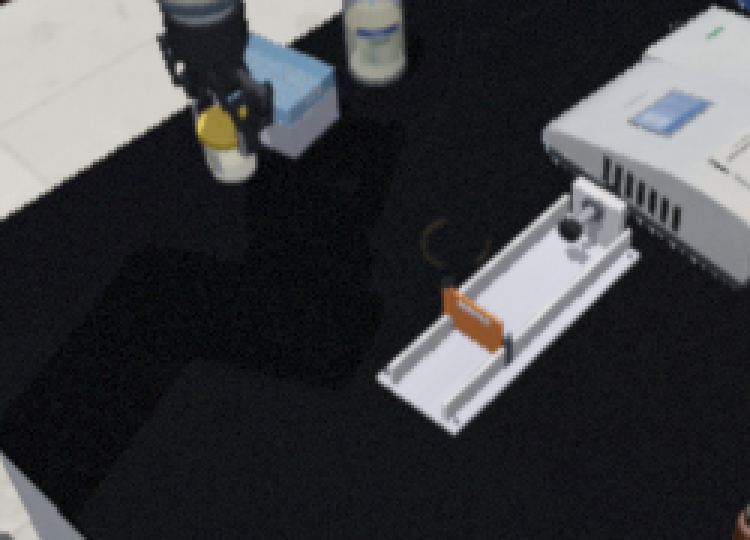

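The cup at (225,145) is held upright across its lid. I'm moving it over the mouth.

Scaled: -0.296 m / 0.5 = -0.592, -0.285 m / 0.5 = -0.57.

move_arm(
  motion=[
    [0,0,0,0.006,-0.06,0,0.045],
    [0,0,0,0.012,-0.15,0,0.045],
    [0,0,0,0.02,-0.24,0,0.045],
    [0,0,0,0.028,-0.33,0,0.045],
    [0,0,0,0.036,-0.42,0,0.045],
    [0,0,0,0.042,-0.51,0,0.045],
    [0,0,0,0.046,-0.57,0,0.045],
    [0,0,0,0.046,-0.592,0,0.045],
  ],
)

```text
clock: 4.58
eef_pos: [532.0, -0.3, 112.6]
tcp_rot: [3.142, -0.002, -3.073]
contact_force: [-0.4, 0.6, -0.7]
opening: 0.637
grasp_force: 26.7
```

move_arm(
  motion=[
    [0,0,0,0,0,0,0.045],
    [0,0,0,0,0,0,0.045],
    [0,0,0,0,0,0,0.045],
  ],
)

```text
clock: 4.95
eef_pos: [532.8, 2.1, 113.2]
tcp_rot: [3.141, -0.0, -3.07]
contact_force: [0.3, -0.5, -1.0]
opening: 0.64
grasp_force: 26.7
```

```bash
python3 - <<'E'
from h import *
st();row([534.1,1.5,39])
E
```

```text
4.95 pos [532.8   2.1 113.2] rot [ 3.141 -0.    -3.07 ] gate -56.3 0.7 F [ 0.27 -0.52 -0.99] Fx 0.24 open 0.64 grip 26.71016448555747
turn [ 0.0001 -0.0002  0.0009] shift [-0.0013 -0.0007  0.0742]
```

Scaled: 0.073 m / 0.5 = 0.146, 0.072 m / 0.5 = 0.144.

move_arm(
  motion=[
    [0,0,0,0,-0.001,0.04,0.045],
    [0,0,0,0,-0.001,0.09,0.045],
    [0,0,0,0,-0.001,0.124,0.045],
    [0,0,0,0,-0.001,0.138,0.045],
    [0,0,0,0,-0.001,0.144,0.045],
    [0,0,0,0,-0.001,0.146,0.045],
    [0,0,0,0,-0.001,0.146,0.045],
    [0,0,0,0,-0.001,0.146,0.045],
  ],
)

```text
clock: 5.95
eef_pos: [533.1, 0.6, 40.7]
tcp_rot: [-3.142, 0.001, -3.071]
contact_force: [0.8, 0.4, -0.6]
opening: 0.641
grasp_force: 26.7
```

Scaled: 0.002 m / 0.5 = 0.004, 0.001 m / 0.5 = 0.002.

move_arm(
  motion=[
    [0,0,0,0,0,0.002,0.045],
    [0,0,0,0,0,0.004,0.045],
    [0,0,0,0,0,0.004,0.045],
    [0,0,0,0,0,0.004,0.045],
  ],
)

```text
clock: 6.45
eef_pos: [532.8, 0.7, 38.3]
tcp_rot: [3.142, -0.0, -3.071]
contact_force: [-0.7, 0.1, -0.4]
opening: 0.64
grasp_force: 26.7
```

Scaled: 0.001 m / 0.5 = 0.002, 0.0005 m / 0.5 = 0.001.

move_arm(
  motion=[
    [0,0,0,0,0,0.001,0.045],
    [0,0,0,0,0,0.002,0.045],
    [0,0,0,0,0,0.002,0.045],
    [0,0,0,0,0,0.002,0.045],
  ],
)

```text
clock: 6.95
eef_pos: [533.2, 0.7, 37.9]
tcp_rot: [-3.142, 0.001, -3.071]
contact_force: [-2.3, -1.0, 6.6]
opening: 0.639
grasp_force: 27.2
```

move_arm(
  motion=[
    [0,0,0,0,0,0,0.06],
    [0,0,0,0,0,0,0.07],
    [0,0,0,0,0,0,0.085],
    [0,0,0,0,0,0,0.085],
    [0,0,0,0,0,0,0.085],
    [0,0,0,0,0,-0.04,0.085],
    [0,0,0,0,0,-0.12,0.085],
    [0,0,0,0,0,-0.22,0.085],
  ],
)

```text
clock: 7.95
eef_pos: [532.0, 0.7, 147.7]
tcp_rot: [3.141, -0.002, -3.071]
contact_force: [0.3, -0.1, 0.5]
opening: 0.994
grasp_force: 0.0
```

Scaled: 0.08 m / 0.5 = 0.16, 0.03 m / 0.5 = 0.06.

move_arm(
  motion=[
    [0,0,0,0.06,0,0,0.0],
    [0,0,0,0.16,0,0,0.0],
    [0,0,0,0.16,0,0,0.0],
    [0,0,0,0.16,0,0,0.0],
    [0,0,0,0.16,0,0,0.0],
  ],
)

```text
clock: 8.57
eef_pos: [454.3, -4.9, 147.5]
tcp_rot: [-3.141, 0.001, -3.071]
contact_force: [0.4, 0.1, -0.1]
opening: 0.003
grasp_force: 0.0
```

```bash
python3 - <<'E'
from h import *
st()
im,d=grab_frame("scene");cv2.imwrite("pics/s3.png",cv2.resize(im[110:280,220:420,::-1],None,fx=3.5,fy=3.5))
h=cv2.cvtColor(im,cv2.COLOR_RGB2HSV);ye=cv2.inRange(h,(20,120,140),(35,255,255));ye[:,:260]=0;ye[:,340:]=0
ye[:150]=0;ye[260:]=0
v,u=np.where(ye);print(u.min(),u.max(),v.min(),v.max())
p=ray("scene",(u.min()+u.max())/2,(v.min()+v.max())/2,65);print(p,(p-G)@EX,(p-G)@EY)
E
```

```text
8.575 pos [454.3  -4.9 147.5] rot [-3.141e+00  1.000e-03 -3.071e+00] gate -135.1 -0.8 F [ 0.43  0.09 -0.14] Fx 0.43 open 0.003 grip 0.0
287 305 207 223
[532.05978545  -1.03207771  65.        ] -57.25185553144762 -2.4051391916593916
```

View pics/s3.png

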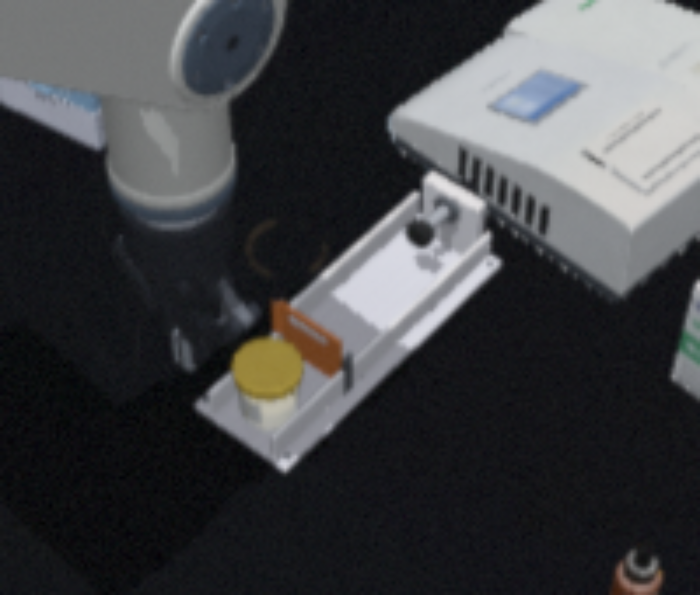

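The cup stands upright at (267,385), on the lane's midline in the mouth with the flap shut. I'm lowering the shut fingers behind it.

Scaled: 0.107 m / 0.5 = 0.214, 0.09 m / 0.5 = 0.18.

move_arm(
  motion=[
    [0,0,0,0,0,0.1,0.0],
    [0,0,0,0,0,0.18,0.0],
    [0,0,0,0,-0.002,0.214,0.0],
    [0,0,0,0,-0.002,0.214,0.0],
    [0,0,0,-0.03,-0.002,0.214,0.0],
    [0,0,0,-0.06,-0.002,0.214,0.0],
    [0,0,0,-0.06,-0.002,0.214,0.0],
  ],
)

```text
clock: 9.5
eef_pos: [485.8, -3.7, 41.2]
tcp_rot: [-3.141, 0.003, -3.071]
contact_force: [-0.1, -0.9, 0.6]
opening: 0.002
grasp_force: 0.0
```

```bash
python3 -c "
from h import *
st()"
```

```text
9.5 pos [485.8  -3.7  41.2] rot [-3.141e+00  3.000e-03 -3.071e+00] gate -103.6 -1.8 F [-0.09 -0.92  0.63] Fx -0.15 open 0.002 grip 0.0
```

Scaled: -0.032 m / 0.5 = -0.064, 0.002 m / 0.5 = 0.004.

move_arm(
  motion=[
    [0,0,0,-0.008,0.002,0,0.0],
    [0,0,0,-0.016,0.004,0,0.0],
    [0,0,0,-0.024,0.004,0,0.0],
    [0,0,0,-0.032,0.004,0,0.0],
    [0,0,0,-0.04,0.004,0,0.0],
    [0,0,0,-0.048,0.004,0,0.0],
    [0,0,0,-0.056,0.004,0,0.0],
    [0,0,0,-0.064,0.004,0,0.0],
  ],
)

```text
clock: 10.5
eef_pos: [515.0, 0.4, 40.3]
tcp_rot: [3.142, -0.0, -3.071]
contact_force: [1.1, -0.7, 0.4]
opening: -0.001
grasp_force: 0.1
```

Scaled: -0.032 m / 0.5 = -0.064, -0.028 m / 0.5 = -0.056.

move_arm(
  motion=[
    [0,0,0,-0.008,0,0,0.0],
    [0,0,0,-0.016,0,0,0.0],
    [0,0,0,-0.024,0,0,0.0],
    [0,0,0,-0.032,0,0,0.0],
    [0,0,0,-0.04,0,0,0.0],
    [0,0,0,-0.048,0,0,0.0],
    [0,0,0,-0.056,0,0,0.0],
    [0,0,0,-0.064,0,0,0.0],
  ],
)

```text
clock: 11.5
eef_pos: [546.7, 2.7, 40.2]
tcp_rot: [3.141, -0.001, -3.072]
contact_force: [-4.6, -0.6, 1.2]
opening: 0.001
grasp_force: 2.7
```

```bash
python3 - <<'E'
from h import *
st()
im,d=grab_frame("scene");cv2.imwrite("pics/s4.png",cv2.resize(im[110:280,220:420,::-1],None,fx=3.5,fy=3.5))
E
```

```text
11.5 pos [546.7   2.7  40.2] rot [ 3.141e+00 -1.000e-03 -3.072e+00] gate -42.3 0.3 F [-4.61 -0.59  1.15] Fx -4.64 open 0.001 grip 2.686419367310009
```

View pics/s4.png

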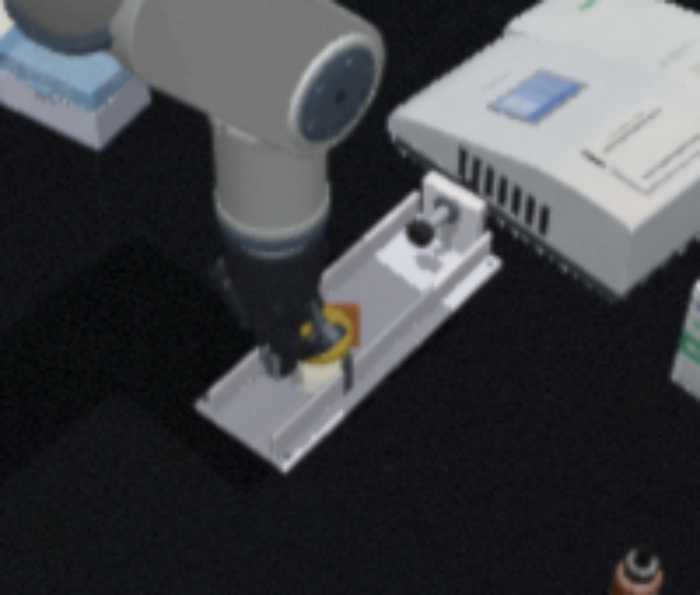

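The cup at (325,345) stands upright against the fingers and is opening the flap, pushing back with about 4.6 N. I'm carrying on.

move_arm(
  motion=[
    [0,0,0,-0.008,0,0,0.0],
    [0,0,0,-0.016,0,0,0.0],
    [0,0,0,-0.024,0,0,0.0],
    [0,0,0,-0.032,0,0,0.0],
    [0,0,0,-0.04,0,0,0.0],
    [0,0,0,-0.048,0,0,0.0],
    [0,0,0,-0.056,0,0,0.0],
    [0,0,0,-0.064,0,0,0.0],
  ],
)

```text
clock: 12.55
eef_pos: [579.1, 4.9, 40.4]
tcp_rot: [3.142, 0.0, -3.071]
contact_force: [-3.7, -0.4, 2.5]
opening: 0.002
grasp_force: 2.1
```

move_arm(
  motion=[
    [0,0,0,-0.008,0,0,0.0],
    [0,0,0,-0.016,0,0,0.0],
    [0,0,0,-0.024,0,0,0.0],
    [0,0,0,-0.032,0,0,0.0],
    [0,0,0,-0.04,0,0,0.0],
    [0,0,0,-0.048,0,0,0.0],
    [0,0,0,-0.056,0,0,0.0],
    [0,0,0,-0.064,0,0,0.0],
  ],
)

```text
clock: 13.55
eef_pos: [610.9, 7.1, 40.3]
tcp_rot: [-3.142, 0.0, -3.071]
contact_force: [-2.4, -0.8, 1.9]
opening: -0.002
grasp_force: 1.2
```

```bash
python3 - <<'E'
from h import *
st()
im,d=grab_frame("scene");cv2.imwrite("pics/s5.png",cv2.resize(im[110:280,220:420,::-1],None,fx=3.5,fy=3.5))
E
```

```text
13.55 pos [610.9   7.1  40.3] rot [-3.142  0.    -3.071] gate 22.0 0.2 F [-2.44 -0.84  1.86] Fx -2.5 open -0.002 grip 1.2197675440540934
```

View pics/s5.png

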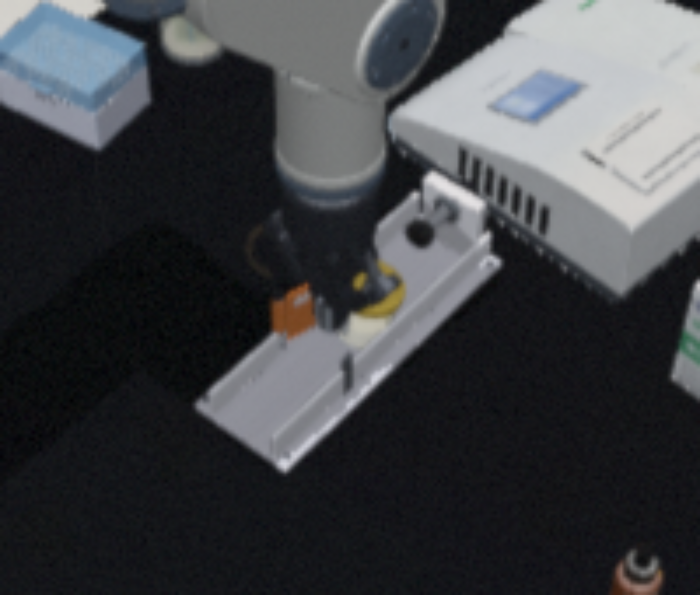

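The cup at (378,300) is upright near the right wall, with the flap held open behind it. I'm approaching the buffer slowly now.

Scaled: -0.028 m / 0.5 = -0.056, -0.026 m / 0.5 = -0.052.

move_arm(
  motion=[
    [0,0,0,-0.008,0,0,0.0],
    [0,0,0,-0.016,0,0,0.0],
    [0,0,0,-0.024,0,0,0.0],
    [0,0,0,-0.032,0,0,0.0],
    [0,0,0,-0.04,0,0,0.0],
    [0,0,0,-0.046,0,0,0.0],
    [0,0,0,-0.052,0,0,0.0],
    [0,0,0,-0.056,0,0,0.0],
  ],
)

```text
clock: 14.6
eef_pos: [638.4, 8.9, 40.2]
tcp_rot: [-3.141, -0.0, -3.071]
contact_force: [-1.3, -2.9, -0.3]
opening: 0.003
grasp_force: 1.6
```

Scaled: -0.004 m / 0.5 = -0.008, -0.003 m / 0.5 = -0.006.

move_arm(
  motion=[
    [0,0,0,-0.002,0,0,0.0],
    [0,0,0,-0.004,0,0,0.0],
    [0,0,0,-0.006,0,0,0.0],
    [0,0,0,-0.008,0,0,0.0],
    [0,0,0,-0.008,0,0,0.0],
  ],
)

```text
clock: 15.22
eef_pos: [642.7, 9.4, 40.3]
tcp_rot: [-3.142, 0.0, -3.071]
contact_force: [-0.9, -2.4, 0.8]
opening: 0.003
grasp_force: 1.4
```

```bash
python3 -c "
from h import *
st()"
```

```text
15.225 pos [642.7   9.4  40.3] rot [-3.142  0.    -3.071] gate 53.8 0.2 F [-0.92 -2.44  0.79] Fx -1.09 open 0.003 grip 1.443001130523669
```

Scaled: -0.003 m / 0.5 = -0.006, -0.002 m / 0.5 = -0.004.

move_arm(
  motion=[
    [0,0,0,-0.002,0,0,0.0],
    [0,0,0,-0.004,0,0,0.0],
    [0,0,0,-0.006,0,0,0.0],
    [0,0,0,-0.006,0,0,0.0],
  ],
)

```text
clock: 15.72
eef_pos: [645.9, 9.6, 40.4]
tcp_rot: [-3.142, 0.001, -3.071]
contact_force: [-0.6, -2.9, 0.5]
opening: -0.003
grasp_force: 1.5
```

move_arm(
  motion=[
    [0,0,0,-0.002,0,0,0.0],
    [0,0,0,-0.004,0,0,0.0],
    [0,0,0,-0.004,0,0,0.0],
  ],
)

```text
clock: 16.1
eef_pos: [647.7, 9.7, 40.3]
tcp_rot: [-3.142, 0.0, -3.071]
contact_force: [-1.0, -3.4, 0.1]
opening: 0.004
grasp_force: 1.4
```

Scaled: -0.0015 m / 0.5 = -0.003, -0.001 m / 0.5 = -0.002.

move_arm(
  motion=[
    [0,0,0,-0.002,0,0,0.0],
    [0,0,0,-0.003,0,0,0.0],
    [0,0,0,-0.003,0,0,0.0],
  ],
)

```text
clock: 16.48
eef_pos: [649.0, 9.8, 40.3]
tcp_rot: [-3.142, 0.0, -3.071]
contact_force: [-0.9, -3.2, 0.2]
opening: -0.002
grasp_force: 1.4
```

Scaled: -0.002 m / 0.5 = -0.004, -0.001 m / 0.5 = -0.002.

move_arm(
  motion=[
    [0,0,0,-0.002,0,0,0.0],
    [0,0,0,-0.004,0,0,0.0],
    [0,0,0,-0.004,0,0,0.0],
  ],
)

```text
clock: 16.85
eef_pos: [651.2, 10.0, 40.3]
tcp_rot: [-3.142, 0.0, -3.071]
contact_force: [0.4, -2.7, -0.0]
opening: 0.003
grasp_force: 1.4
```

Scaled: -0.0015 m / 0.5 = -0.003, -0.001 m / 0.5 = -0.002.

move_arm(
  motion=[
    [0,0,0,-0.002,0,0,0.0],
    [0,0,0,-0.003,0,0,0.0],
    [0,0,0,-0.003,0,0,0.0],
  ],
)

```text
clock: 17.23
eef_pos: [652.6, 10.1, 40.3]
tcp_rot: [-3.142, 0.0, -3.071]
contact_force: [-0.7, -3.2, 1.0]
opening: -0.002
grasp_force: 1.4
```

Scaled: -0.0015 m / 0.5 = -0.003, -0.001 m / 0.5 = -0.002.

move_arm(
  motion=[
    [0,0,0,-0.002,0,0,0.0],
    [0,0,0,-0.003,0,0,0.0],
    [0,0,0,-0.003,0,0,0.0],
  ],
)

```text
clock: 17.6
eef_pos: [654.0, 10.2, 40.3]
tcp_rot: [-3.142, 0.0, -3.071]
contact_force: [-1.6, -2.9, 0.6]
opening: 0.003
grasp_force: 1.5
```

Scaled: -0.0015 m / 0.5 = -0.003, -0.001 m / 0.5 = -0.002.

move_arm(
  motion=[
    [0,0,0,-0.002,0,0,0.0],
    [0,0,0,-0.003,0,0,0.0],
    [0,0,0,-0.003,0,0,0.0],
  ],
)

```text
clock: 17.98
eef_pos: [655.0, 10.3, 40.1]
tcp_rot: [3.142, -0.001, -3.071]
contact_force: [-4.2, -3.7, 0.6]
opening: 0.0
grasp_force: 2.8
```

Scaled: -0.001 m / 0.5 = -0.002, -0.0005 m / 0.5 = -0.001.

move_arm(
  motion=[
    [0,0,0,-0.001,0,0,0.0],
    [0,0,0,-0.002,0,0,0.0],
    [0,0,0,-0.002,0,0,0.0],
    [0,0,0,-0.002,0,0,0.0],
  ],
)

```text
clock: 18.48
eef_pos: [655.7, 10.3, 40.1]
tcp_rot: [3.142, -0.002, -3.071]
contact_force: [-5.6, -2.3, 1.7]
opening: -0.001
grasp_force: 3.6
```

```bash
python3 -c "
from h import *
st()"
```

```text
18.475 pos [655.7  10.3  40.1] rot [ 3.142e+00 -2.000e-03 -3.071e+00] gate 66.9 0.2 F [-5.58 -2.31  1.66] Fx -5.73 open -0.001 grip 3.61439981701551
```

One more half millimetre for margin (about 6–7 N), hold, then ease off.

move_arm(
  motion=[
    [0,0,0,-0.0006,0,0,0.0],
    [0,0,0,-0.0012,0,0,0.0],
    [0,0,0,-0.0012,0,0,0.0],
    [0,0,0,-0.0012,0,0,0.0],
    [0,0,0,-0.0012,0,0,0.0],
  ],
)

```text
clock: 19.1
eef_pos: [656.0, 10.4, 40.0]
tcp_rot: [3.141, -0.002, -3.071]
contact_force: [-6.8, -2.8, 2.5]
opening: 0.001
grasp_force: 4.1
```

Scaled: 0.006 m / 0.5 = 0.012, 0.002 m / 0.5 = 0.004.

move_arm(
  motion=[
    [0,0,0,0.002,0,0,0.0],
    [0,0,0,0.004,0,0,0.0],
    [0,0,0,0.006,0,0,0.0],
    [0,0,0,0.008,0,0,0.0],
    [0,0,0,0.01,0,0,0.0],
    [0,0,0,0.012,0,0,0.0],
    [0,0,0,0.012,0,0,0.0],
  ],
)

```text
clock: 19.98
eef_pos: [651.2, 10.0, 40.4]
tcp_rot: [3.142, 0.0, -3.071]
contact_force: [0.9, -4.2, 0.3]
opening: -0.001
grasp_force: 1.7
```

move_arm(
  motion=[
    [0,0,0,0,0,-0.012,0.0],
    [0,0,0,0,0,-0.024,0.0],
    [0,0,0,0,0,-0.04,0.0],
    [0,0,0,0,0,-0.06,0.0],
    [0,0,0,0,0,-0.1,0.0],
    [0,0,0,0,0,-0.16,0.0],
    [0,0,0,0,0,-0.24,0.0],
    [0,0,0,0,0,-0.34,0.0],
  ],
)

```text
clock: 20.98
eef_pos: [650.5, 10.3, 212.2]
tcp_rot: [3.141, -0.001, -3.071]
contact_force: [1.1, -0.5, 0.0]
opening: 0.001
grasp_force: 0.0
```

Scaled: 0.2 m / 0.5 = 0.4, 0.15 m / 0.5 = 0.3.

move_arm(
  motion=[
    [0,0,0,0.1,0,0,0.0],
    [0,0,0,0.2,0,0,0.0],
    [0,0,0,0.3,0,0,0.0],
    [0,0,0,0.4,0,0,0.0],
    [0,0,0,0.4,0,0,0.0],
    [0,0,0,0.4,0,0,0.0],
    [0,0,0,0.4,0,0,0.0],
    [0,0,0,0.4,0,0,0.0],
  ],
)

```text
clock: 21.98
eef_pos: [452.3, -4.0, 210.3]
tcp_rot: [3.142, 0.0, -3.071]
contact_force: [-0.6, -0.4, 0.2]
opening: -0.0
grasp_force: 0.0
```

```bash
python3 - <<'E'
from h import *
st()
im,d=grab_frame("scene");cv2.imwrite("pics/s6.png",cv2.resize(im[110:280,220:420,::-1],None,fx=3.5,fy=3.5))
h=cv2.cvtColor(im,cv2.COLOR_RGB2HSV);ye=cv2.inRange(h,(20,120,110),(35,255,255));ye[:,:260]=0;ye[:,380:]=0
ye[:140]=0;ye[260:]=0
v,u=np.where(ye)
p=ray("scene",(u.min()+u.max())/2,(v.min()+v.max())/2,65);print(u.size,p,(p-G)@EX,(p-G)@EY)
E
```

```text
21.975 pos [452.3  -4.  210.3] rot [ 3.142  0.    -3.071] gate -137.0 0.3 F [-0.55 -0.44  0.22] Fx -0.58 open -0.0 grip 0.0
242 [691.10949579   2.83968866  65.        ] 101.67549355504788 -9.746708977426877
```

View pics/s6.png

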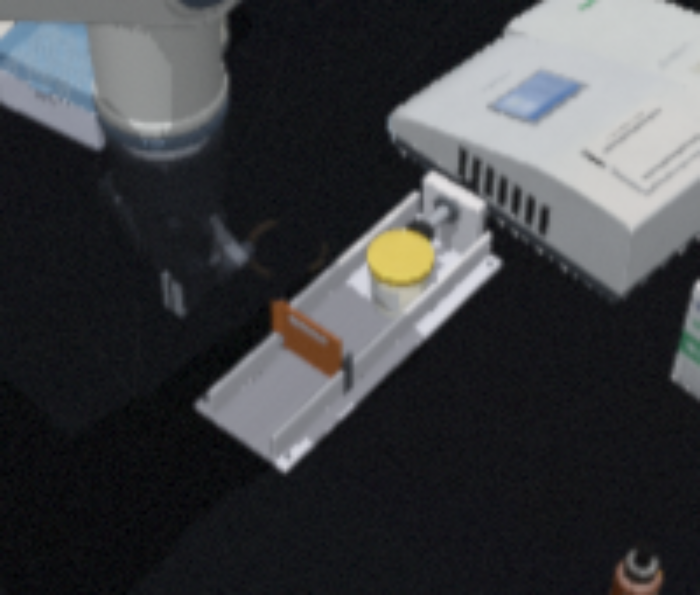

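The cup at (400,270) stands upright by the buffer. The flap at (307,338) is shut, and the robot is clear of everything.

```bash
python3 -c "
from rig import order
print(order.sign_off())"
```

```text
the job is handed in; nothing more can be done
None
```

I handed the job in at about 22 s: the cup stands upright behind the shut flap, about 102 mm past the flap line, after being pressed on the buffer with roughly 6 N, and the robot is clear; the hand-in returned no verdict.

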